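Clip the tall painting panel into the studio's panel rack

TASK

Pick the tall, narrow painting panel out of its wooden holder and push it down upright into the empty spring clip, about centred along the clip, until its bottom edge is fully home on the clip's floor; then let go. Leave the other two panels standing in their holders.

Things in the scene. Friction and masses are not known exactly. Their poses are not given: they have to be found in the camera images.
- tall_mid (a point): Panel to move: the tallest of three in look-alike wooden holders; pale wood, white-primed face, 80 mm wide (y), 130 tall (z up), 12 thick (x), 80-160 g. Stands loose and upright in a groove 16 mm wide, 22 deep; bottom edge 12 mm above the bench, holder top (60 x 100 mm) at 34. Point: panel centre, 65 mm below its top edge.
- clip_seat (a point): Empty clip (its twin holds a panel): two sprung steel leaves, 90 mm long (y), 8 mm apart, each yields 14, on a plywood base. Point: middle of its floor, 12 mm above the bench; x across the slot, z up. Leaves flare to a 30 mm mouth; tops 76 mm above the bench, ends open. Panel goes in thickness along x, bottom on the floor; takes a 5-15 N push, then holds.
- square_mid (a point): A square painting panel, 85 mm wide (y) and 85 mm tall. It is 12 mm thick (its x axis) and stands upright in its own wooden holder, and must stay there. Point: the centre of the panel.
- wide_mid (a point): A low, wide painting panel, 120 mm wide (y) and 75 mm tall. It is 12 mm thick (its x axis) and stands upright in its own wooden holder, and must stay there. Point: the centre of the panel.

How it is judged:
By the outcome, as a careful person would: the job done as asked, in the order asked, and still so for the second after the job is handed in, with the robot touching nothing.
It also fails if it takes over 38 s, if anything falls off the work surface, if the arm or the gripper's body presses on something with over 40 N, if the wrist force passes 120 N, or if a joint passes its speed limit or range.

ROBOT

A 6-joint arm with a two-finger parallel gripper is mounted at the origin on the work surface. World frame = base frame: x ahead of the robot, y to its left, z up, the work surface at z = 0. Lengths are in mm, angles in rad, forces in N, time in s.
With the tool pointing down it reaches from about 350 to 775 mm from the base axis. Payload 7.3 kg.
Tool frame: the origin (TCP) lies on the centre line of the jaws, within the pads' length; the fingertips stand 22 mm ahead of it and the grasp point (between the pads) lies 3 mm ahead of it; x points along the fingers, z is the direction in which the jaws open and shut, and the axes are right-handed (so a half turn about x gives the same grasp; the last joint's range is limited). The gripper opens to 92 mm and grips with 3 to 60 N. Pads are 19 mm wide; open, the fingers measure 130 mm over their backs; the gripper's body (75 mm by 190 mm) begins 47 mm behind the grasp point.
Start: joints at [1.176, 0.342, 1.524, -0, 1.275, -0.146], TCP at [129.26, 508.856, 248.741] pointing down, gripper open.
Joint ranges: [-2.53, 2.53], [-0.77, 2.02], [0.04, 2.7], [-1, 4.14], [0.28, 2.66], [-3.11, 3.11]. Speed limits (rad/s): [2.57, 2.57, 3.14, 3.14, 3.14, 3.14].

INTERFACE

Orientations are given as [roll, pitch, yaw] about the fixed x, y, z axes, in that order (R = Rz(yaw) Ry(pitch) Rx(roll)).
In Python, from plant import readout, imaging, bot gives the robot as it stands.
- The arm moves only by the tool arm_command, never from a script. Its argument "plan" is a list of rows, each an object of numbers: "tx", "ty", "tz": the shift along the tool's x, y, z in cm; "wx", "wy", "wz": the turn, a rotation vector about the tool's x, y, z in rad; "jaw": the opening, from -1 (shut) to 1 (fully open). In form: [{"tx": .., "ty": .., "tz": .., "wx": .., "wy": .., "wz": .., "jaw": ..}, ...]. A call has 1 to 20 rows; each row shifts and turns the commanded pose from where the row before left it, along the tool's axes as they then stand; what a row does not reach is not made up. A row lasts 1/10 s, in which the tool goes at most 50 mm and 8.59 degrees, less where a joint would pass 70% of its speed; a pose out of reach is approached as far as the arm can. A call with a gripper value outside its range is refused whole. The fingers move at their own pace and stop on an object; the grip force is fixed at half the most. Time passes only in rows, so rows that do not move let the fingers close. It gives the time, the measured TCP pose, the force and the opening at its end, in the units of the state.
- readout.get_obs(): the state, without advancing time (a new reading comes with each control period).
- imaging.capture(name): name is "side" or "top"; returns the picture (384x512x3 uint8, blue, green, red); there is no depth.
- imaging.get_calibration(name): a dict with "fx", "fy", "cx", "cy" (pixels), "dist" ([k1, k2, p1, p2, k3] as OpenCV has them; the pictures are not rectified), "position" and "rotation" of the camera in the world. Camera axes: x right, y up, looking along -z (the intrinsics and any distortion apply to the point x, -y, -z); pixel columns grow to the right and rows downward; lengths in mm; the calibration is good to about 2 mm. A picture is of the moment at which its call begins. get_calibration takes no time and is no camera call.
- bot.close_job(): hands the job in, once; it reports no verdict.
The state is a dict: "time": time; "joint_positions": joint angles; "dq": joint speeds; "tau": joint torques, N m; "tool_pos": TCP position; "tcp_rot": TCP orientation; "contact_force": force on the tool from outside, world axes, zero at the start; "moment": the same for the moment, N m; "grip_width": finger opening in mm.
Only numpy, scipy, OpenCV 4.12 (cv2) and the standard library are available. Lean on these libraries where they do the work, as an engineer would, in place of code of your own. Each camera call takes 0.05 s, during which the arm holds its last target.

## Working session

There is one attempt and no reset: what is moved stays moved. The work goes in short steps, Python scripts to look and compute and a tool call to move; the robot and the scene stay as the last step left them, time stands still between calls to the robot, and variables do not carry over. Pictures are saved under pics/ and viewed, and the job is handed in when it is done.

Besides the shell and the picture viewer there is one more tool, called after "Request:" in YAML: its name, and indented under it one key for each argument. arm_command: Moves the arm, as the interface text tells. Its arguments: {"type":"object","properties":{"plan":{"type":"array"}},"required":["plan"]}

```bash
ls; mkdir -p pics
python3 - <<'E'
from plant import readout, imaging, bot
import cv2
o=readout.get_obs(); print(o)
for n in("side","top"):
    cv2.imwrite(f"pics/{n}0.png",imaging.capture(n)); print(n,imaging.get_calibration(n))
E
```

```text
pics
{'time': 0.0, 'joint_positions': array([ 1.17598858e+00,  3.42735516e-01,  1.52502731e+00,  4.94108340e-06,
        1.27540160e+00, -1.45990375e-01]), 'dq': array([ 8.31333744e-04,  2.00057279e-03,  1.08669785e-03, -2.28481834e-04,
        1.61439561e-04, -3.16327663e-05]), 'tau': array([ 1.20613977e-04, -4.31247103e+01, -2.44214165e+01,  7.18348590e-02,
        5.60313673e-02, -1.62946899e-04]), 'tool_pos': array([129.11027746, 508.48586784, 248.03470906]), 'tcp_rot': array([ 2.99259626,  1.56922454, -1.96861154]), 'contact_force': array([ 0.29080577,  0.11116633, -0.41601164]), 'moment': array([ 0.02676712, -0.00205104,  0.04156986]), 'grip_width': 92.12217988765151}
side {'fx': 417.9339742402774, 'fy': 417.9339742402774, 'cx': 256.80492010576165, 'cy': 184.67825557144027, 'dist': array([-0.04727386,  0.        ,  0.        ,  0.        ,  0.        ]), 'position': array([ 216.30663181, -843.38061524,  871.0217199 ]), 'rotation': array([ 0.83812967, -0.0071436 , -0.37512946])}
top {'fx': 360.52641491848965, 'fy': 360.52641491848965, 'cx': 261.70348854843667, 'cy': 191.72486291462624, 'dist': array([-0.05650725,  0.        ,  0.        ,  0.        ,  0.        ]), 'position': array([403.83394247, -44.32170797, 953.6273264 ]), 'rotation': array([ 0.16721615, -0.00260946, -1.57100767])}
```

View pics/side0.png

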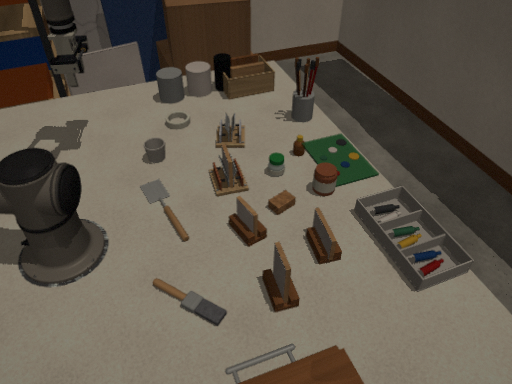

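View pics/top0.png

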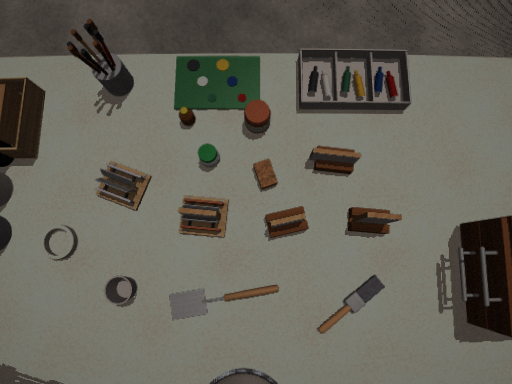

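```bash
cat > h.py <<'E'
import numpy as np, cv2
from scipy.spatial.transform import Rotation as R
from plant import imaging
C={n:imaging.get_calibration(n) for n in("side","top")}
def RR(c): return R.from_euler('xyz',c['rotation']).as_matrix()@np.diag([1,-1,-1.])
def K(c): return np.array([[c['fx'],0,c['cx']],[0,c['fy'],c['cy']],[0,0,1]])
def ray(n,p):
    c=C[n]; u=cv2.undistortPoints(np.array([[p]],float),K(c),c['dist'])[0,0]
    return c['position'],RR(c)@np.array([u[0],u[1],1])
def atz(n,p,z):
    o,d=ray(n,p); return o+d*(z-o[2])/d[2]
def proj(n,P):
    c=C[n]; M=RR(c).T; r=cv2.Rodrigues(M)[0]
    return cv2.projectPoints(np.array(P,float).reshape(-1,1,3),r,-M@c['position'],K(c),c['dist'])[0].reshape(-1,2)
def tri(ps,pt):
    A=[];b=[]
    for n,p in(("side",ps),("top",pt)):
        o,d=ray(n,p); d=d/np.linalg.norm(d); P=np.eye(3)-np.outer(d,d); A.append(P); b.append(P@o)
    A=np.vstack(A); b=np.hstack(b); x,*_=np.linalg.lstsq(A,b,rcond=None); return x,np.linalg.norm(A@x-b)
def crop(img,x0,y0,w,h,s,fn):
    c=cv2.resize(img[y0:y0+h,x0:x0+w],None,fx=s,fy=s,interpolation=cv2.INTER_CUBIC)
    for i in range(0,w,10):
        cv2.line(c,(i*s,0),(i*s,6 if i%50 else 14),(0,255,255),1)
        if i%20==0: cv2.putText(c,str(x0+i),(i*s+2,20),0,.4,(0,255,255),1)
    for i in range(0,h,10):
        cv2.line(c,(0,i*s),(6,i*s),(0,255,255),1)
        if i%20==0: cv2.putText(c,str(y0+i),(8,i*s+4),0,.4,(0,255,255),1)
    cv2.imwrite(fn,c)
E
python3 - <<'E'
from h import *
t=cv2.imread("pics/top0.png"); s=cv2.imread("pics/side0.png")
crop(t,90,150,150,100,5,"pics/c1.png")
crop(t,260,140,150,100,5,"pics/c2.png")
crop(s,200,105,75,95,6,"pics/c3.png")
crop(s,220,190,130,120,5,"pics/c4.png")
E
```

```text
(no output)
```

View pics/c1.png

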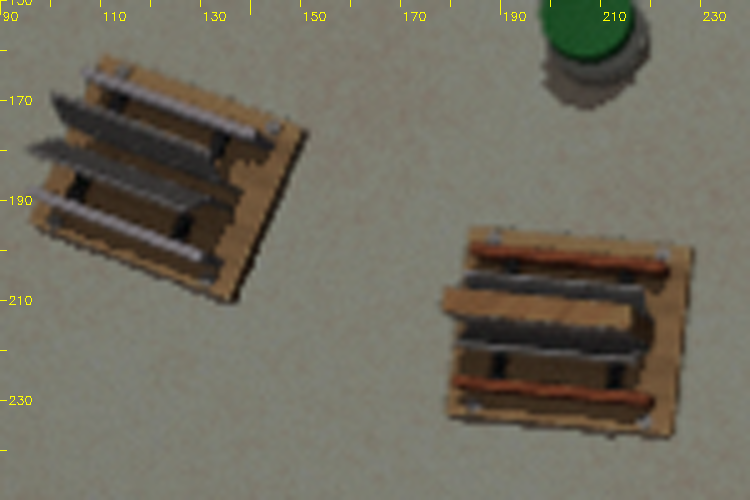

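View pics/c2.png

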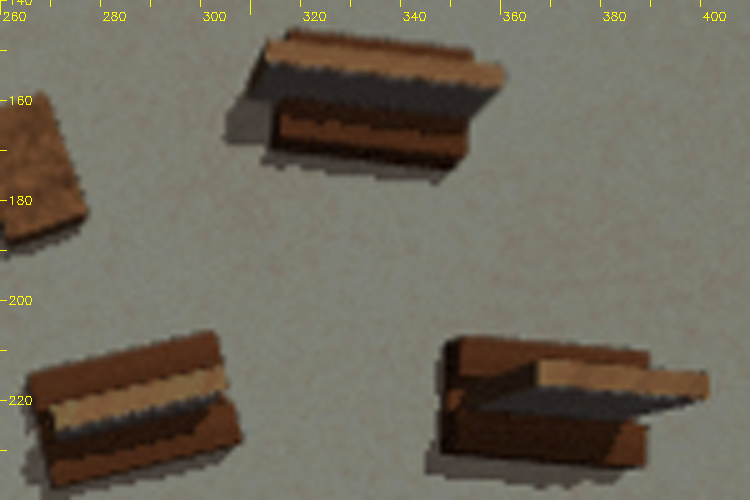

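View pics/c3.png

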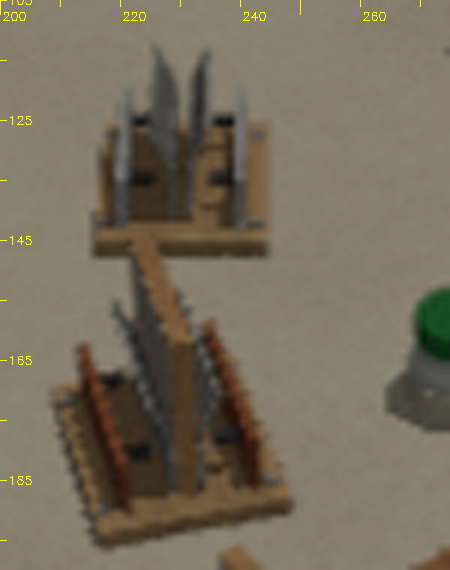

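View pics/c4.png

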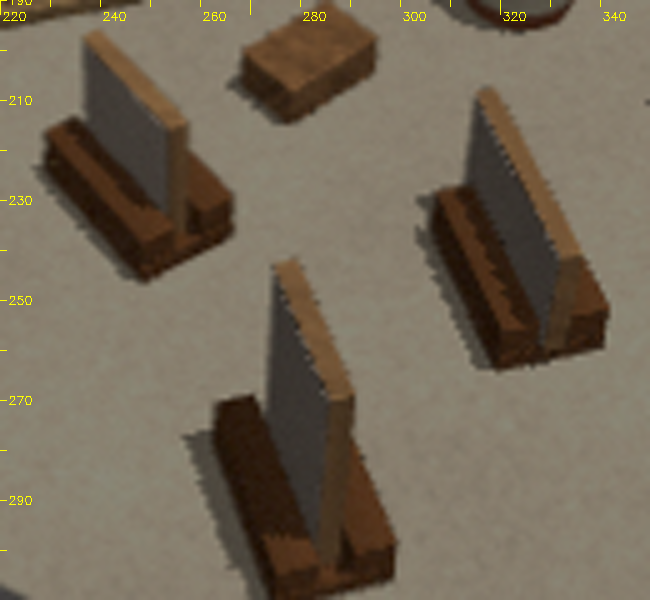

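Run:
```python
from h import *
np.set_printoptions(precision=1,suppress=True)
T=[(367.6,212),(401.6,214.8),(401.6,219.6),(367.4,216.8)]
S=[(279.6,242.4),(290.8,267.6),(285.6,269.6),(275,243)]
print("tall")
for s,t in zip(S,T): print(*tri(s,t),atz("top",t,142))
print("holder tall top", [atz("top",p,34) for p in [(352,207.4),(390,211),(389,233.5),(349,230)]])
print("clip base z12")
B=[(110,160.8),(151.4,175.6),(137,209.8),(96.6,194.6)]
Q=np.array([atz("top",p,12) for p in B]);print(Q,Q.mean(0)); print([np.linalg.norm(Q[i]-Q[(i+1)%4]) for i in range(4)])
print("wide",[atz("top",p,87) for p in [(313.5,148),(361,154.5)]],"square", [atz("top",p,97) for p in [(271,221),(305,214)]])
# other-two triangulated tops
print(tri((317,208),(313.5,148)),tri((333.5,241),(361,153)),tri((237,197),(270,221)),tri((257,215),(305,213.5)))
```

```text
tall
[ 495.3 -288.7  138.2] 1.0892771537157149 [ 494.1 -287.4  142. ]
[ 487.8 -365.3  143.1] 0.6252469220649034 [ 487.5 -365.6  142. ]
[ 476.5 -365.   141.5] 0.19980934221554153 [ 476.6 -364.9  142. ]
[ 484.3 -287.4  139.4] 1.247956622865316 [ 483.2 -286.4  142. ]
holder tall top [array([ 518.1, -279.6,   34. ]), array([ 508.6, -378.4,   34. ]), array([ 450.7, -372.5,   34. ]), array([ 460. , -269.6,   34. ])]
clip base z12
[[647.8 364.9  12. ]
 [606.6 249.   12. ]
 [514.3 282.7  12. ]
 [554.9 394.7  12. ]] [580.9 322.8  12. ]
[np.float64(123.04373949768532), np.float64(98.28060643035073), np.float64(119.1554148080008), np.float64(97.6005266705823)]
wide [array([ 660.8, -175.9,   87. ]), array([ 644.4, -294.4,   87. ])] square [array([477.8, -68.7,  97. ]), array([ 494.5, -150. ,   97. ])]
(array([ 659.4, -175.6,   84.6]), np.float64(2.955075209948214)) (array([ 644.8, -293.6,   86.5]), np.float64(5.09591529598206)) (array([474.8, -65.6,  90.3]), np.float64(5.146727478064736)) (array([ 495.9, -150.3,   93.8]), np.float64(0.23522737928904916))
```

Run:
```python
from h import *
t=cv2.imread("pics/top0.png"); s=cv2.imread("pics/side0.png")
yaw=-0.34; c=np.array([580.9,322.8,0])
M=R.from_euler('z',yaw).as_matrix()
def W(P): return (M@np.array(P,float).T).T+c
segs=[]
for sx in(-1,1):
    segs.append(([(sx*15,-45,76),(sx*15,45,76)],(0,0,255)))
    segs.append(([(sx*4,-45,12),(sx*4,45,12)],(255,0,0)))
    for y in(-45,45): segs.append(([(sx*4,y,12),(sx*4,y,55)],(0,255,255)));segs.append(([(sx*4,y,55),(sx*15,y,76)],(0,255,255)))
    segs.append(([(sx*48,-60,12),(sx*48,60,12)],(0,255,0)))
for img,n,(x0,y0,w,h),k in((t,"top",(85,150,75,70),8),(s,"side",(205,105,50,50),12)):
    g=cv2.resize(img[y0:y0+h,x0:x0+w],None,fx=k,fy=k,interpolation=cv2.INTER_CUBIC); raw=g.copy()
    for P,col in segs:
        q=((proj(n,W(P))-[x0,y0]+.5)*k-.5).round().astype(int)
        cv2.line(g,tuple(map(int,q[0])),tuple(map(int,q[1])),col,1)
    cv2.imwrite(f"pics/ov_{n}.png",g); cv2.imwrite(f"pics/raw_{n}.png",raw)
```

```text
(no output)
```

View pics/ov_top.png

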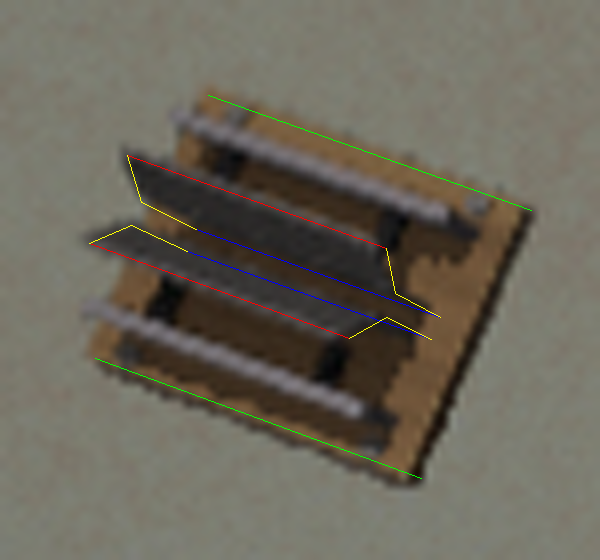

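View pics/ov_side.png

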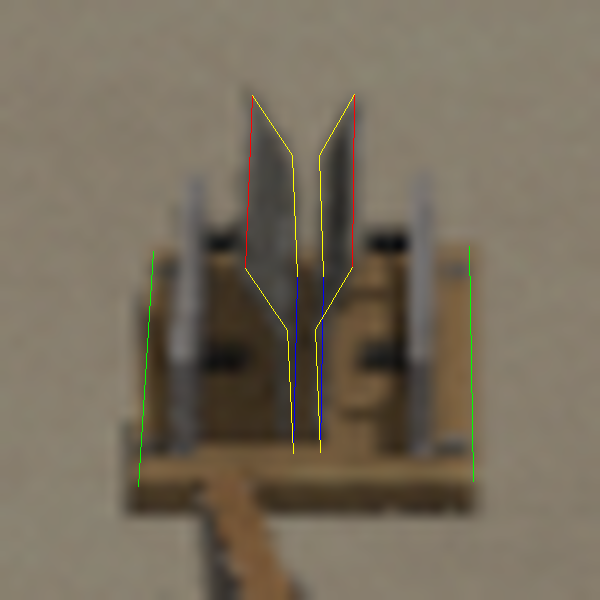

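View pics/raw_top.png

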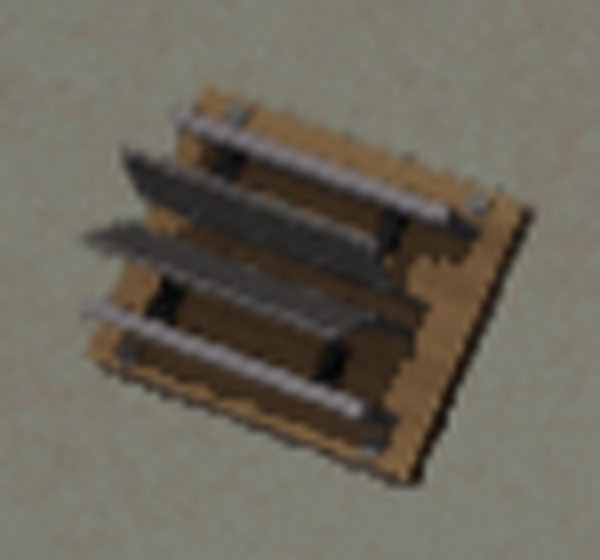

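View pics/raw_side.png

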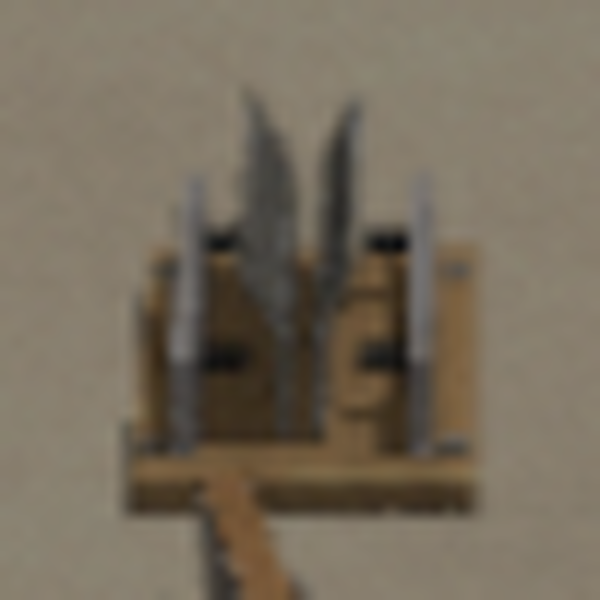

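```bash
cat > d.py <<'E'
import sys
from h import *
from plant import readout
np.set_printoptions(precision=3,suppress=True)
def delta(p,yaw,flip=0):
    "tool delta from measured pose to TCP p (mm), jaw z axis at world yaw"
    o=readout.get_obs(); A=R.from_euler('xyz',o['tcp_rot']).as_matrix()
    zx=np.array([np.cos(yaw),np.sin(yaw),0])*(-1 if flip else 1); x=np.array([0,0,-1.]); y=np.cross(zx,x)
    B=np.column_stack([x,y,zx])
    print("t",o['time'],"pos",o['tool_pos'],"zdir",A[:,2],"xdir",A[:,0],"F",o['contact_force'],"w",o['grip_width'],"q",o['joint_positions'])
    print(" rotvec",R.from_matrix(A.T@B).as_rotvec()," shift_now_cm",A.T@(np.array(p)-o['tool_pos'])/10," shift_after_rot_cm",B.T@(np.array(p)-o['tool_pos'])/10)
E
python3 - <<'E'
from d import *
delta((485,-326,240),-.088,0);delta((485,-326,240),-.088,1)
E
```

```text
t 0.1 pos [129.155 508.542 248.121] zdir [ 0.246  0.969 -0.001] xdir [-0.001 -0.001 -1.   ] F [ 0.127 -0.074 -0.568] w 91.94538915828252 q [ 1.176  0.343  1.525 -0.     1.275 -0.146]
 rotvec [ 1.41  -0.001  0.001]  shift_now_cm [  0.897 -55.041 -72.119]  shift_after_rot_cm [  0.812 -80.004  42.781]
t 0.1 pos [129.155 508.542 248.121] zdir [ 0.246  0.969 -0.001] xdir [-0.001 -0.001 -1.   ] F [ 0.127 -0.074 -0.568] w 91.94538915828252 q [ 1.176  0.343  1.525 -0.     1.275 -0.146]
 rotvec [-1.732 -0.001 -0.001]  shift_now_cm [  0.897 -55.041 -72.119]  shift_after_rot_cm [  0.812  80.004 -42.781]
```

Request:
arm_command:
  plan:
    - {"wx":0.141}
    - {"wx":0.141}
    - {"wx":0.141}
    - {"wx":0.141}
    - {"wx":0.141}
    - {"wx":0.141}
    - {"wx":0.141}
    - {"wx":0.141}
    - {"wx":0.141}
    - {"wx":0.141}
    - {"tz":3,"ty":-1.6}
    - {"tz":3,"ty":-1.6}
    - {"tz":3,"ty":-1.6}
    - {"tz":3,"ty":-1.6}
    - {"tz":3,"ty":-1.6}
    - {"tz":3,"ty":-1.6}
    - {"tz":3,"ty":-1.6}
    - {"tz":3,"ty":-1.6}
    - {"tz":3,"ty":-1.6}
    - {"tz":3,"ty":-1.6}

```text
invalid input at $.plan[0]: expected keys tx, ty, tz, wx, wy, wz, jaw
```

Request:
arm_command:
  plan:
    - {"tz":0.7,"ty":-3.5}
    - {"tz":0.7,"ty":-3.5}
    - {"tz":0.7,"ty":-3.5}
    - {"tz":0.7,"ty":-3.5}
    - {"tz":0.7,"ty":-3.5}
    - {"tz":0.7,"ty":-3.5}
    - {"tz":0.7,"ty":-3.5}
    - {"tz":0.7,"ty":-3.5}
    - {"tz":0.7,"ty":-3.5}
    - {"tz":0.7,"ty":-3.5}
    - {"tz":0.7,"ty":-3.5}
    - {"tz":0.7,"ty":-3.5}
    - {"tz":0.7,"ty":-3.5}
    - {"tz":0.7,"ty":-3.5}
    - {"tz":0.7,"ty":-3.5}
    - {"tz":0.7,"ty":-3.5}
    - {"tz":0.7,"ty":-3.5}
    - {"tz":0.7,"ty":-3.5}
    - {}
    - {}

```text
invalid input at $.plan[0]: expected keys tx, ty, tz, wx, wy, wz, jaw
```

Run:
```python
from d import *
delta((485,-326,115),-.088,0)
```

```text
t 0.1 pos [129.155 508.542 248.121] zdir [ 0.246  0.969 -0.001] xdir [-0.001 -0.001 -1.   ] F [ 0.127 -0.074 -0.568] w 91.94538915828252 q [ 1.176  0.343  1.525 -0.     1.275 -0.146]
 rotvec [ 1.41  -0.001  0.001]  shift_now_cm [ 13.397 -55.044 -72.103]  shift_after_rot_cm [ 13.312 -80.004  42.781]
```

All keys are required in each row.

Request:
arm_command:
  plan:
    - {"tx":0,"ty":0,"tz":0,"wx":0.141,"wy":0,"wz":0,"jaw":1}
    - {"tx":0,"ty":0,"tz":0,"wx":0.141,"wy":0,"wz":0,"jaw":1}
    - {"tx":0,"ty":0,"tz":0,"wx":0.141,"wy":0,"wz":0,"jaw":1}
    - {"tx":0,"ty":0,"tz":0,"wx":0.141,"wy":0,"wz":0,"jaw":1}
    - {"tx":0,"ty":0,"tz":0,"wx":0.141,"wy":0,"wz":0,"jaw":1}
    - {"tx":0,"ty":0,"tz":0,"wx":0.141,"wy":0,"wz":0,"jaw":1}
    - {"tx":0,"ty":0,"tz":0,"wx":0.141,"wy":0,"wz":0,"jaw":1}
    - {"tx":0,"ty":0,"tz":0,"wx":0.141,"wy":0,"wz":0,"jaw":1}
    - {"tx":0,"ty":0,"tz":0,"wx":0.141,"wy":0,"wz":0,"jaw":1}
    - {"tx":0,"ty":0,"tz":0,"wx":0.141,"wy":0,"wz":0,"jaw":1}
    - {"tx":0,"ty":-1.6,"tz":3,"wx":0,"wy":0,"wz":0,"jaw":1}
    - {"tx":0,"ty":-1.6,"tz":3,"wx":0,"wy":0,"wz":0,"jaw":1}
    - {"tx":0,"ty":-1.6,"tz":3,"wx":0,"wy":0,"wz":0,"jaw":1}
    - {"tx":0,"ty":-1.6,"tz":3,"wx":0,"wy":0,"wz":0,"jaw":1}
    - {"tx":0,"ty":-1.6,"tz":3,"wx":0,"wy":0,"wz":0,"jaw":1}
    - {"tx":0,"ty":-1.6,"tz":3,"wx":0,"wy":0,"wz":0,"jaw":1}
    - {"tx":0,"ty":-1.6,"tz":3,"wx":0,"wy":0,"wz":0,"jaw":1}
    - {"tx":0,"ty":-1.6,"tz":3,"wx":0,"wy":0,"wz":0,"jaw":1}
    - {"tx":0,"ty":-1.6,"tz":3,"wx":0,"wy":0,"wz":0,"jaw":1}
    - {"tx":0,"ty":-1.6,"tz":3,"wx":0,"wy":0,"wz":0,"jaw":1}

```text
time: 2.1
tool_pos: [414.9, 322.1, 248.4]
tcp_rot: [-2.745, 1.57, -2.833]
contact_force: [0.7, 0.4, 0.6]
grip_width: 91.9
```

Request:
arm_command:
  plan:
    - {"tx":0,"ty":-3.5,"tz":0.7,"wx":0,"wy":0,"wz":0,"jaw":1}
    - {"tx":0,"ty":-3.5,"tz":0.7,"wx":0,"wy":0,"wz":0,"jaw":1}
    - {"tx":0,"ty":-3.5,"tz":0.7,"wx":0,"wy":0,"wz":0,"jaw":1}
    - {"tx":0,"ty":-3.5,"tz":0.7,"wx":0,"wy":0,"wz":0,"jaw":1}
    - {"tx":0,"ty":-3.5,"tz":0.7,"wx":0,"wy":0,"wz":0,"jaw":1}
    - {"tx":0,"ty":-3.5,"tz":0.7,"wx":0,"wy":0,"wz":0,"jaw":1}
    - {"tx":0,"ty":-3.5,"tz":0.7,"wx":0,"wy":0,"wz":0,"jaw":1}
    - {"tx":0,"ty":-3.5,"tz":0.7,"wx":0,"wy":0,"wz":0,"jaw":1}
    - {"tx":0,"ty":-3.5,"tz":0.7,"wx":0,"wy":0,"wz":0,"jaw":1}
    - {"tx":0,"ty":-3.5,"tz":0.7,"wx":0,"wy":0,"wz":0,"jaw":1}
    - {"tx":0,"ty":-3.5,"tz":0.7,"wx":0,"wy":0,"wz":0,"jaw":1}
    - {"tx":0,"ty":-3.5,"tz":0.7,"wx":0,"wy":0,"wz":0,"jaw":1}
    - {"tx":0,"ty":-3.5,"tz":0.7,"wx":0,"wy":0,"wz":0,"jaw":1}
    - {"tx":0,"ty":-3.5,"tz":0.7,"wx":0,"wy":0,"wz":0,"jaw":1}
    - {"tx":0,"ty":-3.5,"tz":0.7,"wx":0,"wy":0,"wz":0,"jaw":1}
    - {"tx":0,"ty":-3.5,"tz":0.7,"wx":0,"wy":0,"wz":0,"jaw":1}
    - {"tx":0,"ty":-3.5,"tz":0.7,"wx":0,"wy":0,"wz":0,"jaw":1}
    - {"tx":0,"ty":-3.5,"tz":0.7,"wx":0,"wy":0,"wz":0,"jaw":1}
    - {"tx":0,"ty":0,"tz":0,"wx":0,"wy":0,"wz":0,"jaw":1}
    - {"tx":0,"ty":0,"tz":0,"wx":0,"wy":0,"wz":0,"jaw":1}

```text
time: 4.1
tool_pos: [483.7, -315.7, 247.8]
tcp_rot: [2.327, 1.569, 2.238]
contact_force: [-0.3, 0.7, 0.3]
grip_width: 91.8
```

Run:
```python
from d import *
delta((485,-326,115),-.088,0)
```

```text
t 4.1 pos [ 483.72  -315.693  247.767] zdir [ 0.996 -0.089 -0.001] xdir [-0.001  0.002 -1.   ] F [-0.328  0.657  0.287] w 91.83922068981947 q [-0.711  0.441  1.374  0.     1.329 -0.622]
 rotvec [-0.001 -0.001 -0.002]  shift_now_cm [13.275 -1.035  0.238]  shift_after_rot_cm [13.277 -1.015  0.218]
```

Request:
arm_command:
  plan:
    - {"tx":1,"ty":-1,"tz":0.2,"wx":0,"wy":0,"wz":0,"jaw":1}
    - {"tx":2,"ty":0,"tz":0,"wx":0,"wy":0,"wz":0,"jaw":1}
    - {"tx":2,"ty":0,"tz":0,"wx":0,"wy":0,"wz":0,"jaw":0.3}
    - {"tx":2,"ty":0,"tz":0,"wx":0,"wy":0,"wz":0,"jaw":0.3}
    - {"tx":2,"ty":0,"tz":0,"wx":0,"wy":0,"wz":0,"jaw":0.3}
    - {"tx":2,"ty":0,"tz":0,"wx":0,"wy":0,"wz":0,"jaw":0.3}
    - {"tx":2,"ty":0,"tz":0,"wx":0,"wy":0,"wz":0,"jaw":0.3}
    - {"tx":0.2,"ty":0,"tz":0,"wx":0,"wy":0,"wz":0,"jaw":0}
    - {"tx":0,"ty":0,"tz":0,"wx":0,"wy":0,"wz":0,"jaw":0}
    - {"tx":0,"ty":0,"tz":0,"wx":0,"wy":0,"wz":0,"jaw":0}

```text
time: 5.1
tool_pos: [485.9, -325.8, 117.7]
tcp_rot: [-0.598, 1.569, -0.686]
contact_force: [-0.3, -0.5, 0.5]
grip_width: 46.3
```

Run:
```python
from d import *
delta((485,-326,116),-.088,0)
t=imaging.capture("top");s=imaging.capture("side")
crop(t,330,170,100,80,5,"pics/g1.png"); crop(s,230,190,100,120,5,"pics/g2.png")
```

```text
t 5.1 pos [ 485.854 -325.759  117.704] zdir [ 0.996 -0.087  0.001] xdir [ 0.001 -0.001 -1.   ] F [-0.266 -0.494  0.481] w 46.265014685033584 q [-0.722  0.577  1.527  0.     1.035 -0.634]
 rotvec [0.001 0.001 0.001]  shift_now_cm [ 0.17  -0.031 -0.083]  shift_after_rot_cm [ 0.17  -0.032 -0.083]
```

View pics/g2.png

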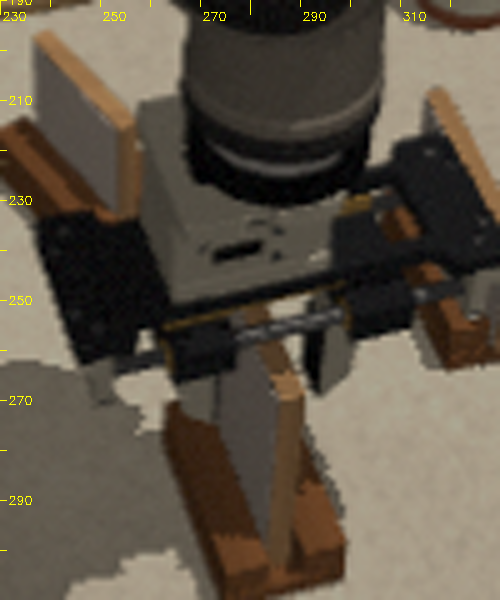

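The panel stands between the open fingers (near top corner at about (288,267)), central between left finger ~272 and right ~293. Close.

Request:
arm_command:
  plan:
    - {"tx":0,"ty":0,"tz":0,"wx":0,"wy":0,"wz":0,"jaw":-0.5}
    - {"tx":0,"ty":0,"tz":0,"wx":0,"wy":0,"wz":0,"jaw":-1}
    - {"tx":0,"ty":0,"tz":0,"wx":0,"wy":0,"wz":0,"jaw":-1}
    - {"tx":0,"ty":0,"tz":0,"wx":0,"wy":0,"wz":0,"jaw":-1}
    - {"tx":0,"ty":0,"tz":0,"wx":0,"wy":0,"wz":0,"jaw":-1}
    - {"tx":0,"ty":0,"tz":0,"wx":0,"wy":0,"wz":0,"jaw":-1}
    - {"tx":0,"ty":0,"tz":0,"wx":0,"wy":0,"wz":0,"jaw":-1}
    - {"tx":0,"ty":0,"tz":0,"wx":0,"wy":0,"wz":0,"jaw":-1}

```text
time: 6.0
tool_pos: [485.3, -325.7, 116.7]
tcp_rot: [1.65, 1.571, 1.562]
contact_force: [-1.0, -0.6, -0.8]
grip_width: 11.6
```

Request:
arm_command:
  plan:
    - {"tx":-0.5,"ty":0,"tz":0,"wx":0,"wy":0,"wz":0,"jaw":-1}
    - {"tx":-0.5,"ty":0,"tz":0,"wx":0,"wy":0,"wz":0,"jaw":-1}
    - {"tx":-1,"ty":0,"tz":0,"wx":0,"wy":0,"wz":0,"jaw":-1}
    - {"tx":-1,"ty":0,"tz":0,"wx":0,"wy":0,"wz":0,"jaw":-1}
    - {"tx":-1.5,"ty":0,"tz":0,"wx":0,"wy":0,"wz":0,"jaw":-1}
    - {"tx":-1.5,"ty":0,"tz":0,"wx":0,"wy":0,"wz":0,"jaw":-1}
    - {"tx":-2,"ty":0,"tz":0,"wx":0,"wy":0,"wz":0,"jaw":-1}
    - {"tx":-2,"ty":0,"tz":0,"wx":0,"wy":0,"wz":0,"jaw":-1}
    - {"tx":-2,"ty":0,"tz":0,"wx":0,"wy":0,"wz":0,"jaw":-1}
    - {"tx":-1,"ty":0,"tz":0,"wx":0,"wy":0,"wz":0,"jaw":-1}
    - {"tx":0,"ty":0,"tz":0,"wx":0,"wy":0,"wz":0,"jaw":-1}

```text
time: 7.1
tool_pos: [485.8, -326.1, 248.7]
tcp_rot: [-0.605, 1.567, -0.693]
contact_force: [0.1, 0.1, -1.3]
grip_width: 11.9
```

Run:
```python
from d import *
delta((581.5,324.5,246),-.338,0)
s=imaging.capture("side")
crop(s,220,150,110,120,5,"pics/l2.png")
```

```text
t 7.1 pos [ 485.807 -326.093  248.698] zdir [ 0.996 -0.088  0.003] xdir [ 0.003 -0.002 -1.   ] F [ 0.139  0.111 -1.323] w 11.898533472612979 q [-0.722  0.451  1.355  0.     1.332 -0.634]
 rotvec [0.25  0.003 0.002]  shift_now_cm [ 0.142 65.649  3.815]  shift_after_rot_cm [  0.27   64.551 -12.546]
```

View pics/l2.png

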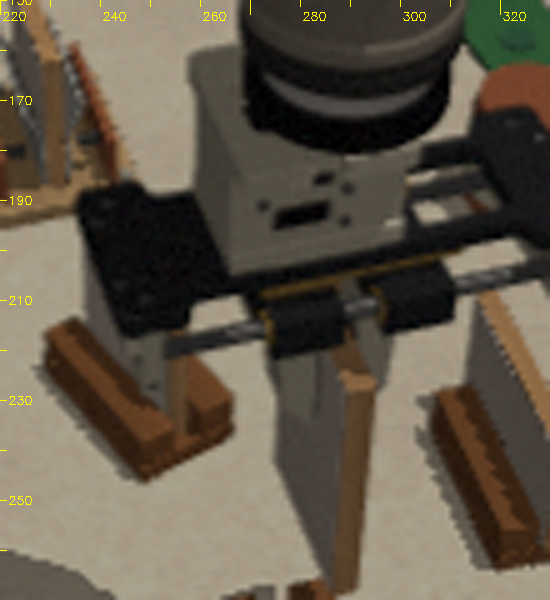

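Request:
arm_command:
  plan:
    - {"tx":0,"ty":1,"tz":0,"wx":0,"wy":0,"wz":0,"jaw":-1}
    - {"tx":0,"ty":2,"tz":0.2,"wx":0,"wy":0,"wz":0,"jaw":-1}
    - {"tx":0,"ty":3,"tz":0.2,"wx":0,"wy":0,"wz":0,"jaw":-1}
    - {"tx":0,"ty":3.5,"tz":0.2,"wx":0,"wy":0,"wz":0,"jaw":-1}
    - {"tx":0,"ty":3.5,"tz":0.2,"wx":0,"wy":0,"wz":0,"jaw":-1}
    - {"tx":0,"ty":3.5,"tz":0.2,"wx":0,"wy":0,"wz":0,"jaw":-1}
    - {"tx":0,"ty":3.5,"tz":0.2,"wx":0,"wy":0,"wz":0,"jaw":-1}
    - {"tx":0,"ty":3.5,"tz":0.2,"wx":0,"wy":0,"wz":0,"jaw":-1}
    - {"tx":0,"ty":3.5,"tz":0.2,"wx":0,"wy":0,"wz":0,"jaw":-1}
    - {"tx":0,"ty":3.5,"tz":0.2,"wx":0,"wy":0,"wz":0,"jaw":-1}
    - {"tx":0,"ty":3.5,"tz":0.2,"wx":0,"wy":0,"wz":0,"jaw":-1}
    - {"tx":0,"ty":3.5,"tz":0.2,"wx":0,"wy":0,"wz":0,"jaw":-1}
    - {"tx":0,"ty":3.5,"tz":0.2,"wx":0,"wy":0,"wz":0,"jaw":-1}
    - {"tx":0,"ty":3.5,"tz":0.2,"wx":0,"wy":0,"wz":0,"jaw":-1}
    - {"tx":0,"ty":3.5,"tz":0.2,"wx":0,"wy":0,"wz":0,"jaw":-1}
    - {"tx":0,"ty":3.5,"tz":0.2,"wx":0,"wy":0,"wz":0,"jaw":-1}
    - {"tx":0,"ty":3.5,"tz":0.2,"wx":0,"wy":0,"wz":0,"jaw":-1}
    - {"tx":0,"ty":3.5,"tz":0.2,"wx":0,"wy":0,"wz":0,"jaw":-1}
    - {"tx":0,"ty":3,"tz":0.2,"wx":0,"wy":0,"wz":0,"jaw":-1}
    - {"tx":0,"ty":2,"tz":0.2,"wx":0,"wy":0,"wz":0,"jaw":-1}

```text
time: 9.15
tool_pos: [577.7, 306.2, 245.0]
tcp_rot: [-2.945, 1.568, -3.031]
contact_force: [0.1, 0.2, -1.6]
grip_width: 11.8
```

Request:
arm_command:
  plan:
    - {"tx":0,"ty":1.5,"tz":0,"wx":0,"wy":0,"wz":0,"jaw":-1}
    - {"tx":0,"ty":0.5,"tz":0,"wx":0.05,"wy":0,"wz":0,"jaw":-1}
    - {"tx":0,"ty":0,"tz":0,"wx":0.05,"wy":0,"wz":0,"jaw":-1}
    - {"tx":0,"ty":0,"tz":0,"wx":0.05,"wy":0,"wz":0,"jaw":-1}
    - {"tx":0,"ty":0,"tz":0,"wx":0.05,"wy":0,"wz":0,"jaw":-1}
    - {"tx":0,"ty":0,"tz":0,"wx":0.05,"wy":0,"wz":0,"jaw":-1}
    - {"tx":0,"ty":0,"tz":0,"wx":0,"wy":0,"wz":0,"jaw":-1}
    - {"tx":0,"ty":0,"tz":0,"wx":0,"wy":0,"wz":0,"jaw":-1}

```text
time: 9.95
tool_pos: [580.4, 323.3, 246.2]
tcp_rot: [-2.454, 1.57, -2.79]
contact_force: [0.0, 0.0, -1.9]
grip_width: 11.8
```

Run:
```python
from d import *
delta((581.5,324.5,194),-.338,0)
s=imaging.capture("side");t=imaging.capture("top")
crop(s,180,50,100,110,5,"pics/m2.png");crop(t,60,130,120,100,5,"pics/m1.png")
```

```text
t 9.95 pos [580.374 323.329 246.198] zdir [ 0.944 -0.331 -0.001] xdir [-0.001 -0.    -1.   ] F [ 0.027  0.046 -1.862] w 11.779632709992368 q [0.393 0.61  1.091 0.    1.441 0.73 ]
 rotvec [ 0.001 -0.001  0.001]  shift_now_cm [5.22  0.151 0.072]  shift_after_rot_cm [5.22  0.148 0.067]
```

View pics/m2.png

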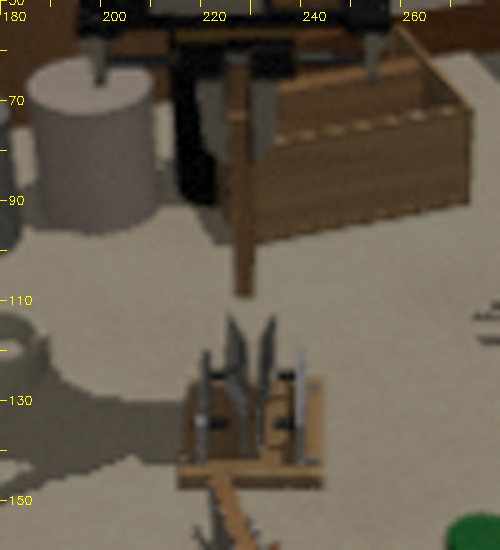

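View pics/m1.png

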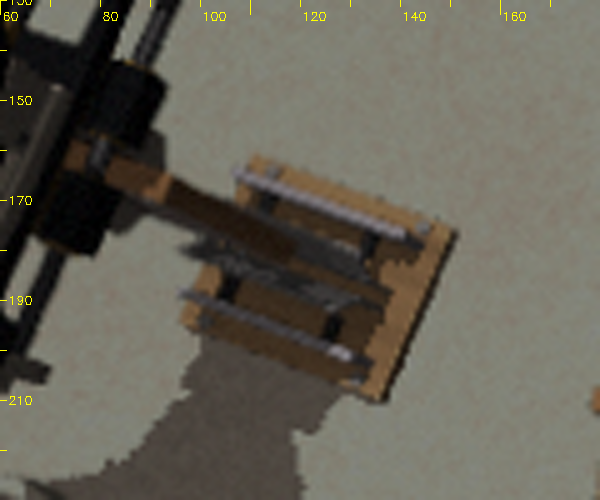

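Run:
```python
from h import *
M=R.from_euler('z',-.338).as_matrix()
for n in("side","top"):
  for c in((580.4,323.3,0),(584,324,0)):
    P=[(sx*6,sy*40,z) for sy in(-1,) for z in(141.5,271.5) for sx in(-1,1)]
    print(n,c,proj(n,(M@np.array(P).T).T+c).round(1).tolist())
```

```text
side (580.4, 323.3, 0) [[226.7, 109.2], [230.4, 109.2], [225.0, 72.7], [228.9, 72.7]]
side (584, 324, 0) [[227.7, 108.9], [231.3, 108.9], [226.1, 72.4], [230.0, 72.4]]
top (580.4, 323.3, 0) [[117.3, 182.9], [119.3, 178.1], [91.6, 170.3], [94.0, 164.7]]
top (584, 324, 0) [[117.1, 181.4], [119.1, 176.6], [91.4, 168.5], [93.8, 162.9]]
```

Request:
arm_command:
  plan:
    - {"tx":1,"ty":0.1,"tz":0.1,"wx":0,"wy":0,"wz":0,"jaw":-1}
    - {"tx":1.5,"ty":0,"tz":0,"wx":0,"wy":0,"wz":0,"jaw":-1}
    - {"tx":1.5,"ty":0,"tz":0,"wx":0,"wy":0,"wz":0,"jaw":-1}
    - {"tx":1.5,"ty":0,"tz":0,"wx":0,"wy":0,"wz":0,"jaw":-1}
    - {"tx":1,"ty":0,"tz":0,"wx":0,"wy":0,"wz":0,"jaw":-1}
    - {"tx":0.5,"ty":0,"tz":0,"wx":0,"wy":0,"wz":0,"jaw":-1}
    - {"tx":0,"ty":0,"tz":0,"wx":0,"wy":0,"wz":0,"jaw":-1}

```text
time: 10.75
tool_pos: [581.7, 324.0, 175.9]
tcp_rot: [-2.452, 1.569, -2.79]
contact_force: [0.4, -0.4, -1.2]
grip_width: 12.2
```

Run:
```python
from d import *
delta((581.5,324.5,116.7),-.338,0)
s=imaging.capture("side")
crop(s,190,60,80,90,6,"pics/n2.png")
```

```text
t 10.75 pos [581.737 323.981 175.864] zdir [ 0.943 -0.331 -0.001] xdir [-0.001 -0.    -1.   ] F [ 0.369 -0.353 -1.173] w 12.186898781089539 q [0.393 0.66  1.194 0.    1.289 0.731]
 rotvec [ 0.    -0.001  0.001]  shift_now_cm [ 5.916  0.046 -0.033]  shift_after_rot_cm [ 5.916  0.041 -0.04 ]
```

View pics/n2.png

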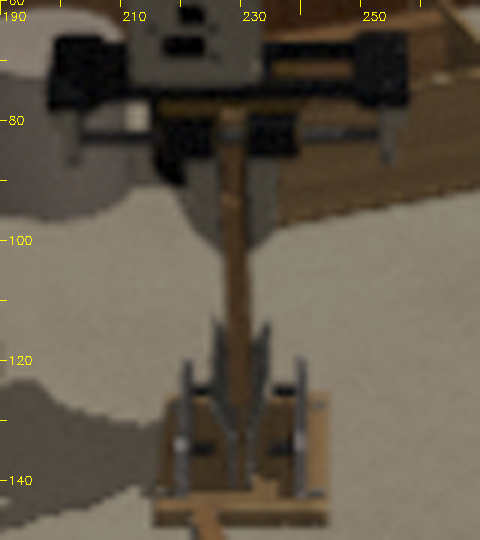

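The panel (cols 226–231) is centred in the mouth between leaf tops at 226 and 234 (row 115). Push down.

Request:
arm_command:
  plan:
    - {"tx":0.5,"ty":0,"tz":0,"wx":0,"wy":0,"wz":0,"jaw":-1}
    - {"tx":0.5,"ty":0,"tz":0,"wx":0,"wy":0,"wz":0,"jaw":-1}
    - {"tx":0.5,"ty":0,"tz":0,"wx":0,"wy":0,"wz":0,"jaw":-1}
    - {"tx":0.5,"ty":0,"tz":0,"wx":0,"wy":0,"wz":0,"jaw":-1}
    - {"tx":0.5,"ty":0,"tz":0,"wx":0,"wy":0,"wz":0,"jaw":-1}
    - {"tx":0.5,"ty":0,"tz":0,"wx":0,"wy":0,"wz":0,"jaw":-1}
    - {"tx":0,"ty":0,"tz":0,"wx":0,"wy":0,"wz":0,"jaw":-1}

```text
time: 11.5
tool_pos: [582.0, 324.4, 146.4]
tcp_rot: [1.696, 1.57, 1.358]
contact_force: [0.7, 2.0, -0.6]
grip_width: 11.8
```

Request:
arm_command:
  plan:
    - {"tx":0.4,"ty":0,"tz":0,"wx":0,"wy":0,"wz":0,"jaw":-1}
    - {"tx":0.4,"ty":0,"tz":0,"wx":0,"wy":0,"wz":0,"jaw":-1}
    - {"tx":0.4,"ty":0,"tz":0,"wx":0,"wy":0,"wz":0,"jaw":-1}
    - {"tx":0.4,"ty":0,"tz":0,"wx":0,"wy":0,"wz":0,"jaw":-1}
    - {"tx":0.4,"ty":0,"tz":0,"wx":0,"wy":0,"wz":0,"jaw":-1}
    - {"tx":0,"ty":0,"tz":0,"wx":0,"wy":0,"wz":0,"jaw":-1}

```text
time: 12.1
tool_pos: [581.7, 324.0, 125.7]
tcp_rot: [-2.615, 1.57, -2.953]
contact_force: [-0.1, 2.5, -1.7]
grip_width: 12.0
```

Run:
```python
from d import *
delta((581.5,324.5,116.7),-.338,0)
print(readout.get_obs()['moment'])
s=imaging.capture("side");t=imaging.capture("top")
crop(s,190,70,80,85,7,"pics/o2.png");crop(t,60,130,120,100,5,"pics/o1.png")
```

```text
t 12.1 pos [581.69  324.035 125.675] zdir [ 0.943 -0.332 -0.001] xdir [-0.001 -0.    -1.   ] F [-0.061  2.481 -1.673] w 11.983800017159126 q [0.393 0.705 1.254 0.    1.184 0.731]
 rotvec [-0.    -0.001  0.001]  shift_now_cm [ 0.898  0.038 -0.032]  shift_after_rot_cm [ 0.898  0.038 -0.033]
[ 0.299 -0.01  -0.358]
```

View pics/o2.png

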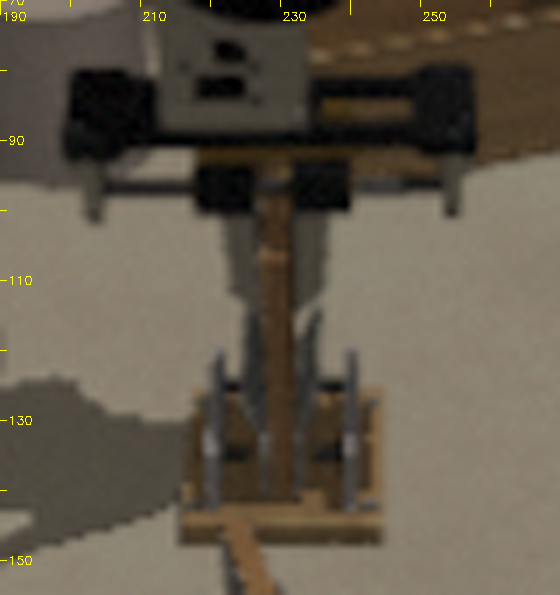

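View pics/o1.png

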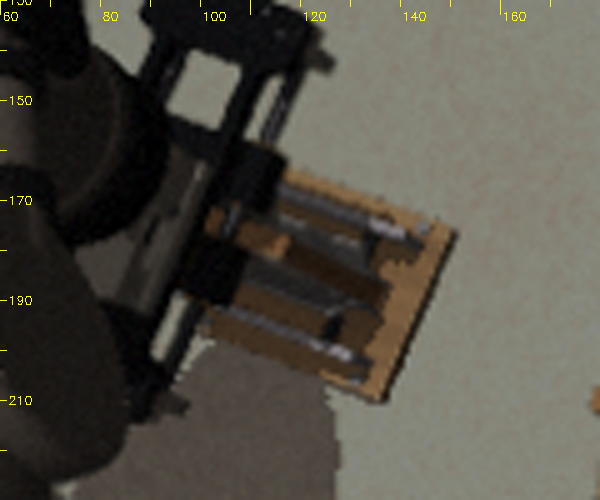

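Request:
arm_command:
  plan:
    - {"tx":0.3,"ty":0,"tz":0,"wx":0,"wy":0,"wz":0,"jaw":-1}
    - {"tx":0.3,"ty":0,"tz":0,"wx":0,"wy":0,"wz":0,"jaw":-1}
    - {"tx":0,"ty":0,"tz":0,"wx":0,"wy":0,"wz":0,"jaw":-1}

```text
time: 12.5
tool_pos: [581.9, 324.1, 120.4]
tcp_rot: [3.131, 1.571, 2.793]
contact_force: [-1.5, 0.3, 0.9]
grip_width: 11.6
```

Request:
arm_command:
  plan:
    - {"tx":0.2,"ty":0,"tz":0,"wx":0,"wy":0,"wz":0,"jaw":-1}
    - {"tx":0,"ty":0,"tz":0,"wx":0,"wy":0,"wz":0,"jaw":-1}

```text
time: 12.7
tool_pos: [582.0, 324.1, 118.7]
tcp_rot: [1.372, 1.571, 1.034]
contact_force: [-0.7, 1.2, 2.2]
grip_width: 12.1
```

Request:
arm_command:
  plan:
    - {"tx":0.2,"ty":0,"tz":0,"wx":0,"wy":0,"wz":0,"jaw":-1}
    - {"tx":0,"ty":0,"tz":0,"wx":0,"wy":0,"wz":0,"jaw":-1}

```text
time: 12.9
tool_pos: [582.0, 324.1, 116.7]
tcp_rot: [1.164, 1.571, 0.826]
contact_force: [-1.1, 0.3, 3.1]
grip_width: 11.8
```

Request:
arm_command:
  plan:
    - {"tx":0.2,"ty":0,"tz":0,"wx":0,"wy":0,"wz":0,"jaw":-1}
    - {"tx":0,"ty":0,"tz":0,"wx":0,"wy":0,"wz":0,"jaw":-1}

```text
time: 13.1
tool_pos: [582.1, 324.2, 116.6]
tcp_rot: [0.795, 1.57, 0.457]
contact_force: [-4.3, -1.2, 13.4]
grip_width: 11.7
```

Run:
```python
from d import *
delta((581.5,324.5,116.7),-.338,0)
s=imaging.capture("side");t=imaging.capture("top")
M=R.from_euler('z',-.338).as_matrix()
P=[(sx*6,-40,z) for z in(12,142) for sx in(-1,1)]
print(proj("side",(M@np.array(P).T).T+(582,324.1,0)).round(1).tolist())
crop(s,205,80,50,70,8,"pics/q2.png")
```

```text
t 13.1 pos [582.09  324.179 116.642] zdir [ 0.943 -0.332  0.001] xdir [ 0.001  0.001 -1.   ] F [-4.293 -1.167 13.44 ] w 11.713626282731514 q [0.393 0.713 1.264 0.    1.163 0.731]
 rotvec [ 0.     0.001 -0.001]  shift_now_cm [-0.006  0.011 -0.066]  shift_after_rot_cm [-0.006  0.011 -0.066]
[[228.6, 141.2], [232.0, 141.1], [227.1, 108.9], [230.8, 108.8]]
```

View pics/q2.png

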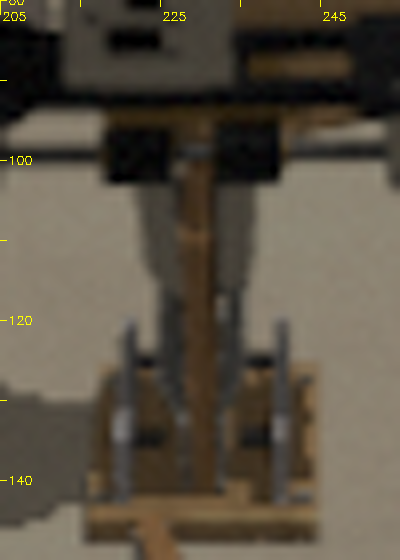

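Request:
arm_command:
  plan:
    - {"tx":0.1,"ty":0,"tz":0,"wx":0,"wy":0,"wz":0,"jaw":-1}
    - {"tx":0,"ty":0,"tz":0,"wx":0,"wy":0,"wz":0,"jaw":-1}

```text
time: 13.4
tool_pos: [582.1, 324.2, 116.6]
tcp_rot: [0.747, 1.569, 0.409]
contact_force: [-5.7, -1.8, 19.8]
grip_width: 12.1
```

Request:
arm_command:
  plan:
    - {"tx":-0.1,"ty":0,"tz":0,"wx":0,"wy":0,"wz":0,"jaw":-1}
    - {"tx":-0.1,"ty":0,"tz":0,"wx":0,"wy":0,"wz":0,"jaw":-0.5}
    - {"tx":0,"ty":0,"tz":0,"wx":0,"wy":0,"wz":0,"jaw":-0.3}
    - {"tx":0,"ty":0,"tz":0,"wx":0,"wy":0,"wz":0,"jaw":0}
    - {"tx":0,"ty":0,"tz":0,"wx":0,"wy":0,"wz":0,"jaw":0}
    - {"tx":0,"ty":0,"tz":0,"wx":0,"wy":0,"wz":0,"jaw":0}

```text
time: 14.0
tool_pos: [581.9, 324.0, 115.2]
tcp_rot: [-2.347, 1.57, -2.685]
contact_force: [0.4, -0.1, -0.8]
grip_width: 44.6
```

Request:
arm_command:
  plan:
    - {"tx":-0.5,"ty":0,"tz":0,"wx":0,"wy":0,"wz":0,"jaw":0}
    - {"tx":-1,"ty":0,"tz":0,"wx":0,"wy":0,"wz":0,"jaw":0}
    - {"tx":-1.5,"ty":0,"tz":0,"wx":0,"wy":0,"wz":0,"jaw":0}
    - {"tx":-2,"ty":0,"tz":0,"wx":0,"wy":0,"wz":0,"jaw":0}
    - {"tx":-2,"ty":0,"tz":0,"wx":0,"wy":0,"wz":0,"jaw":0}
    - {"tx":-2,"ty":0,"tz":0,"wx":0,"wy":0,"wz":0,"jaw":0}
    - {"tx":-2,"ty":0,"tz":0,"wx":0,"wy":0,"wz":0,"jaw":0}
    - {"tx":-2,"ty":0,"tz":0,"wx":0,"wy":0,"wz":0,"jaw":0}
    - {"tx":-1,"ty":0,"tz":0,"wx":0,"wy":0,"wz":0,"jaw":0}
    - {"tx":0,"ty":-3,"tz":-2,"wx":0,"wy":0,"wz":0,"jaw":0}
    - {"tx":0,"ty":-3,"tz":-3,"wx":0,"wy":0,"wz":0,"jaw":0}
    - {"tx":0,"ty":-3,"tz":-3,"wx":0,"wy":0,"wz":0,"jaw":0}
    - {"tx":0,"ty":-3,"tz":-3,"wx":0,"wy":0,"wz":0,"jaw":0}
    - {"tx":0,"ty":-3,"tz":-3,"wx":0,"wy":0,"wz":0,"jaw":0}
    - {"tx":0,"ty":-3,"tz":-2,"wx":0,"wy":0,"wz":0,"jaw":0}
    - {"tx":0,"ty":0,"tz":0,"wx":0,"wy":0,"wz":0,"jaw":0}
    - {"tx":0,"ty":0,"tz":0,"wx":0,"wy":0,"wz":0,"jaw":0}

```text
time: 15.7
tool_pos: [371.6, 207.3, 256.5]
tcp_rot: [0.741, 1.569, 0.403]
contact_force: [0.5, 1.0, -0.1]
grip_width: 45.6
```

Run:
```python
from d import *
delta((581.5,324.5,116.7),-.338,0)
s=imaging.capture("side");t=imaging.capture("top")
M=R.from_euler('z',-.338).as_matrix()
P=[(sx*6,sy*40,142) for sy in(-1,1) for sx in(-1,1)]
for n in("side","top"):print(proj(n,(M@np.array(P).T).T+(582,324.1,0)).round(1).tolist())
a=cv2.resize(s[90:150,190:280],(720,480),interpolation=cv2.INTER_CUBIC)
crop(s,200,90,60,65,8,"pics/r2.png");crop(t,60,140,120,80,6,"pics/r1.png");cv2.imwrite("pics/r3.png",t)
```

```text
t 15.7 pos [371.571 207.342 256.521] zdir [ 0.943 -0.332  0.002] xdir [ 0.002  0.001 -1.   ] F [ 0.538  0.968 -0.129] w 45.585969293533964 q [0.328 0.15  1.762 0.    1.228 0.667]
 rotvec [-0.     0.002 -0.001]  shift_now_cm [14.035 18.    15.89 ]  shift_after_rot_cm [13.982 18.014 15.92 ]
[[227.1, 108.9], [230.8, 108.8], [227.5, 96.4], [231.0, 96.4]]
[[116.9, 182.2], [118.9, 177.4], [86.0, 171.1], [88.1, 166.4]]
```

View pics/r2.png

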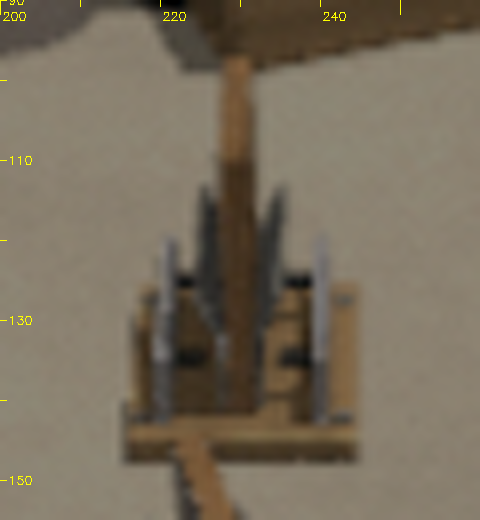

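View pics/r1.png

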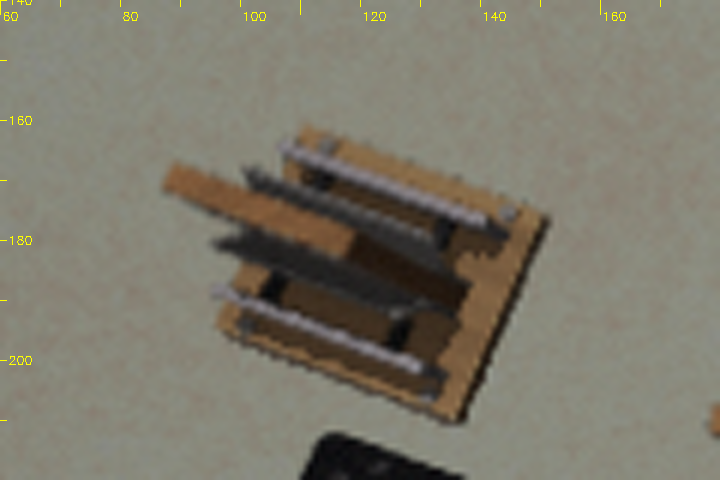

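View pics/r3.png

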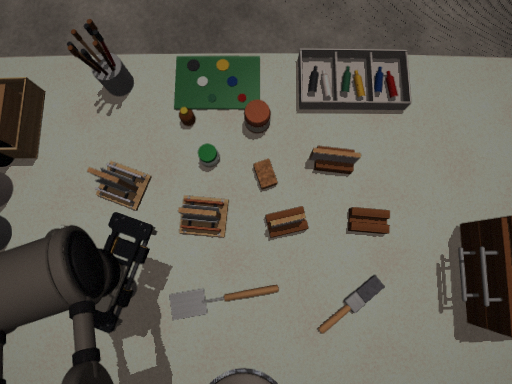

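```bash
python3 -c "
from plant import bot; print(bot.close_job())"
```

```text
the job is handed in; nothing more can be done
None
```

The tall panel is standing upright in the empty spring clip with its bottom edge on the clip's floor. I let go of it, backed the arm well clear and handed the job in at about 16 s of the 38 s allowed.

- **Seating:** the push-in force stayed at about 3 N, below the 5–15 N you gave. It then rose to 13 N and 20 N with no further downward movement. The hand was at 116.6 mm, the same height as when it gripped the panel in its holder, where the bottom edge is also at 12 mm.
- **Position:** in the last pictures from both cameras, the panel's top corners lie within about 1–2 pixels of where a fully seated, upright panel should appear. The panel is centred along the clip to within a few mm.
- **Other panels:** the square and wide panels are still standing in their holders, and the panel in the twin clip is undisturbed.

No check failed. The weak insertion force was the only reading that disagreed with the brief.

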